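# Prop the sprung catch and take the gauge out of its stand

### The job

The round dial gauge sits in its stand, held down by a sprung catch that shuts again as soon as it is let go. Push the thicker of the two wooden wedges, tip first, between the stand's seat block and the catch so that it holds the catch open by itself, and let go of it. Then lift the gauge out and set it down gently, dial up and flat, in the small steel tray, leaving the wedge in place.

Things in the scene. Friction and masses are not known exactly. Their poses are not given: they have to be found in the camera images.
- wedge_grip (a point): Thicker of two beech wedges on the bench, about 65 mm apart, left of them a 4 mm high metal strip (the other is 13 mm thick, too thin): 26 thick (y) x 102 long (x) x 24 mm high. Point: half-way up, mid-thickness, in the handle end, 14 mm from the blunt end, 88 from the tip (+x). -y side flat; +y side parallel to it until 50 mm ahead of the point, then slopes in to a 6 mm thick tip at the -y side.
- gauge_stand: Fixed aluminium stand on a 72 x 130 mm base plate (top 11 mm above the bench). Origin on the bench under the gauge's seat; +x away from the robot, +y left toward the catch. Seat block x +-17, y +-28, top 39 mm above the bench, with four 5 mm high lugs at x +-14, y +-20 round the gauge. Its flat +y side is one wall of the wedge's channel.
- channel (a point): Middle of the channel (parallel to the stand's x) at its floor, the base plate's top, 11 mm above the bench: 35 mm to +y of the stand's origin. At rest 14 mm wide, between the seat block (34 mm long here, corners rounded) and the catch's upright roller, 18 mm diameter. Wedge goes in lying on the floor, from the robot's side, flat face on the block; home with its grip point about 42 mm short of this point.
- catch (a joint): Opening of the sprung catch, m: 0 shut, at most 0.016, moving to the stand's +y; 3 N when shut, 6 N at 0.012. The roller carries it; its arm, 16 mm wide, bridges the channel 54 to 60 mm above the bench, and its nose covers 6 mm of the gauge's +y edge. The thick wedge fully in opens it 0.012; from 0.008 the gauge is free to lift.
- gauge_center (a point): Centre, half-way up, of the round white dial gauge, 39 mm diameter, 13 mm high, 60 g, dial up (+z). It sits in the stand, underside 39 mm above the bench, and overhangs the seat block by 2.5 mm at the stand's +x and -x sides, where fingers closing along the stand's x can take it.
- parts_tray: Shallow open steel tray fixed to the bench at the right, 105 (x) x 130 (y) mm outside, walls 4 mm thick and 14 mm high, floor 4 mm thick; origin on the bench under its centre. Between it and the stand a grinder, up to 0.29 m high, fills the bench behind x = 0.45 m from y = -0.07 to -0.33 m: pass in front of it. Another machine, 0.57 m high, stands left of the stand behind x = 0.42 m, from y = 0.12 to 0.55 m.

How it is judged:
On the way, in this order (a step that is already met when the one before it is completed fails the run):
1. the thick wedge stands in the channel and holds the catch open by at least 9 mm while the robot touches nothing (y of wedge_grip in the frame of gauge_stand between 0.028 and 0.056 m and x of wedge_grip in the frame of gauge_stand between -0.09 and 0.09 m and value of joint catch above 0.009 m and contact force between the fingers and anything else below 0.3 N), for 0.2 s.
2. the gauge is lifted clear of its seat with the catch still propped (y of wedge_grip in the frame of gauge_stand between 0.028 and 0.056 m and x of wedge_grip in the frame of gauge_stand between -0.09 and 0.09 m and value of joint catch above 0.009 m and z of gauge_center in the frame of gauge_stand above 0.07 m), for 0.1 s.
At the end, for the whole second after the job is handed in: The gauge lies at rest and flat (within 0.15 rad), dial up, on the floor of the steel tray, and the thick wedge is still in the stand's channel, holding the catch open by at least 9 mm (y of wedge_grip in the frame of gauge_stand between 0.028 and 0.056 m and x of wedge_grip in the frame of gauge_stand between -0.09 and 0.09 m and value of joint catch above 0.009 m and x of gauge_center in the frame of parts_tray between -0.045 and 0.045 m and y of gauge_center in the frame of parts_tray between -0.055 and 0.055 m and z of gauge_center in the frame of parts_tray below 0.0135 m and angle between gauge_center's own z axis and vertical below 0.15 rad and linear speed of gauge below 0.02 m/s); the robot touches nothing.
It fails at once if the gauge is dropped (falls free at more than 0.7 m/s, about 25 mm) (contact force between the fingers and gauge below 0.05 N and linear speed of gauge above 0.7 m/s).
It also fails if it takes over 64 s, if anything falls off the work surface, if the arm or the gripper's body presses on something with over 40 N, if the wrist force passes 120 N, or if a joint passes its speed limit or range.

### The arm

A 6-joint arm with a two-finger parallel gripper is mounted at the origin on a cart in front of the work surface, level with it; the furniture and walls round the work are solid. World frame = base frame: x ahead of the robot, y to its left, z up, the work surface at z = 0. Lengths are in m, angles in rad, forces in N, time in s.
With the tool pointing down it reaches from about 0.325 to 0.775 m from the base axis. Payload 5.5 kg.
Tool frame: the origin (TCP) lies on the centre line of the jaws, within the pads' length; the fingertips stand 25 mm ahead of it and the grasp point (between the pads) lies 6 mm ahead of it; z points along the fingers, y is the line along which they close (so a half turn about z gives the same grasp; the last joint's range is limited). The gripper opens to 88 mm and grips with 3 to 60 N. Pads are 20 mm wide; open, the fingers measure 115 mm over their backs; the gripper's body (75 mm by 178 mm) begins 61 mm behind the grasp point.
Start: joints at [1.127, 0.091, 1.231, -0, 1.82, -0.057], TCP at [0.226, 0.556, 0.248] pointing down, gripper open.
Joint ranges: [-2.87, 2.87], [-0.86, 2.18], [0.17, 2.46], [-1.51, 4.65], [0.06, 2.69], [-2.65, 2.65]. Speed limits (rad/s): [2.57, 2.57, 3.01, 3.14, 3.14, 3.14].

### API

Orientations are given as a unit quaternion [x, y, z, w].
In Python, from bench import r gives the robot as it stands. The module is installed in compiled form; this text tells all that it offers.
- The arm moves only by the tool carry_out, never from a script. Its arguments are lists of equal length, an entry for each row: "hand": the gripper command: -1 is shut, 1 is fully open, values between are in proportion; "travel": the shift along the tool's x, y, z normalised to -1 to 1, where 1 is 0.15 m, a list of three; "angular": the turn, a rotation vector about the tool's x, y, z normalised to -1 to 1, where 1 is 0.5 rad, a list of three. In form: {"hand": [hand, ...], "travel": [[dx, dy, dz], ...], "angular": [[wx, wy, wz], ...]}. A call has exactly 10 rows; each row is the pose to reach, as a shift and turn from the pose commanded when the call began, along the tool's axes at that moment; what a row does not reach only later rows make up. A row lasts 1/10 s, in which the tool goes at most 50 mm and 8.59 degrees, less where a joint would pass 70% of its speed; a pose out of reach is approached as far as the arm can. A call with a number of a shift or a turn outside -1 to 1 is refused whole. A call with a gripper value outside its range is refused whole. The fingers move at their own pace and stop on an object; the grip force is fixed at half the most. Time passes only in rows, so rows that repeat a pose let the fingers close, or fill a call up. It gives the time, the measured TCP pose, the force, the opening and the grip force at its end, in the units of the state.
- r.get_state(): the state, without advancing time (a new reading comes with each control period).
- r.snapshot(name): name is "side" or "top" or "wrist"; returns a dict with "frame" (420x560x3 uint8, blue, green, red), "vfov" (degrees; the focal length in pixels is half the picture's height over the tangent of half this angle, whatever the lens; pixels are square), "cx", "cy" (the principal point, pixels), "R" (3x3) and "t" (3): a world point X has camera coordinates R X + t. Camera axes: x right, y down, z forward; pixel columns grow to the right and rows downward; lengths in m; the calibration is good to about 2 mm. A picture is of the moment at which its call begins. There is no depth.
- r.close_job(): hands the job in; it is judged then, once.
Trained networks look in a picture, given as the dict that the camera call returned (one of the last four; its "shot" number tells which), for a name from the list of things; names that differ only in an ending like _2 or _b are one class to them, and where a whole thing is asked for, a point or a joint stands for the part that bears it (a point fixed in the world has none). Each returns a list of dicts, best first, with "p" (0 to 1); they miss things now and then, are a little off and sometimes report something else, mostly with a low value. They report only what shows in the picture. A call takes as long as a camera call.
- r.boxes_of(picture, query): "extent" ([left, top, width, height] as shares, 0 to 1, of the picture: columns of its width, rows of its height, round what is visible of it).
- r.trace(picture, query): "region" (420x560 bool, what is visible of it) and "extent" ([left, top, width, height] as shares, 0 to 1, of the picture: columns of its width, rows of its height, round what is visible of it).
- r.mark_of(picture, query): "point" ([row, column] as shares, 0 to 1, of the picture: columns of its width, rows of its height: a listed point, or the origin of a listed thing).
The state is a dict: "time": time; "joint_pos": joint angles; "joint_vel": joint speeds; "tau": joint torques, N m; "tool_pos": TCP position; "eef_rot": TCP orientation; "contact_force": force on the tool from outside, world axes, zero at the start; "torque": the same for the moment, N m; "finger_gap": finger opening in m; "finger_force": force on a finger pad.
Only numpy, scipy, OpenCV 4.12 (cv2) and the standard library are available. Lean on these libraries where they do the work, as an engineer would, in place of code of your own. Each camera call takes 0.05 s, during which the arm holds its last target. There are 200 camera calls.

## Working session

There is one attempt and no reset: what is moved stays moved. The work goes in short steps, Python scripts to look and compute and a tool call to move; the robot and the scene stay as the last step left them, time stands still between calls to the robot, and variables do not carry over. Pictures are saved under pics/ and viewed, at most 10 in all, crops included, and the job is handed in when it is done.

Besides the shell and the picture viewer there is one more tool, called after "Emit:" in YAML: its name, and indented under it one key for each argument. carry_out: Moves the arm, as the interface text tells. Scaled input: -1 to 1 covers 0.15 m each way for a shift and 0.5 rad each way for a turn. Its arguments: {"type":"object","properties":{"hand":{"type":"array","items":{"type":"number"}},"travel":{"type":"array","items":{"type":"array","items":{"type":"number"}}},"angular":{"type":"array","items":{"type":"array","items":{"type":"number"}}}},"required":["hand","travel","angular"]}

```bash
mkdir -p pics; cat > h.py <<'E'
import numpy as np, cv2
from bench import r
from scipy.spatial.transform import Rotation as Ro
def K(p):
    f=p["frame"].shape[0]/2/np.tan(np.radians(p["vfov"])/2)
    return np.array([[f,0,p["cx"]],[0,f,p["cy"]],[0,0,1]])
def ray(p,u,v,z):
    d=p["R"].T@np.linalg.inv(K(p))@[u,v,1]; c=-p["R"].T@p["t"]
    return c+d*(z-c[2])/d[2]
def proj(p,X):
    q=K(p)@(p["R"]@np.array(X)+p["t"]); return q[:2]/q[2]
def px(m): return m["point"][1]*560,m["point"][0]*420
def tri(obs):
    A=[];b=[]
    for p,(u,v) in obs:
        c=-p["R"].T@p["t"]; d=p["R"].T@np.linalg.inv(K(p))@[u,v,1]; d/=np.linalg.norm(d)
        P=np.eye(3)-np.outer(d,d); A.append(P);b.append(P@c)
    return np.linalg.lstsq(np.vstack(A),np.hstack(b),rcond=None)[0]
E
python3 - <<'E'
from h import *
s=r.get_state(); print(s)
Z=dict(wedge_grip=.012,gauge_stand=0,channel=.011,gauge_center=.0455,parts_tray=0)
for n in("top","side","wrist"):
    p=r.snapshot(n); cv2.imwrite(f"pics/{n}0.png",p["frame"]); print(n,"cam",-p["R"].T@p["t"])
    for q,z in Z.items():
        for m in r.mark_of(p,q)[:3]:
            u=px(m); print(q,round(m["p"],2),np.round(u,1),np.round(ray(p,*u,z),4))
E
```

```text
{'time': 0.0, 'joint_pos': array([ 1.12730083e+00,  9.18537559e-02,  1.23188531e+00, -4.41390385e-06,
        1.81980403e+00, -5.67081285e-02]), 'joint_vel': array([ 0.00095846,  0.00177298, -0.00119745,  0.00023287, -0.00045244,
       -0.00294729]), 'tau': array([ 1.44629248e-03, -4.46441424e+01, -4.06458592e+01,  7.00445333e-02,
        2.88424676e-02, -1.08856161e-04]), 'tool_pos': array([0.2262279 , 0.55544379, 0.24651022]), 'eef_rot': array([ 1.92190853e-01,  9.81357083e-01, -9.45408687e-04, -2.39296889e-04]), 'contact_force': array([-0.38080536,  0.49193148, -0.52127069]), 'torque': array([ 0.01654473, -0.0147804 , -0.03445215]), 'finger_force': 0.0, 'finger_gap': 0.08792617995873915}
top cam [ 0.40650422 -0.16400939  0.93187266]
gauge_stand 0.58 [218.4 160.5] [ 0.6779 -0.0287 -0.    ]
channel 0.7 [201.2 156.6] [0.6836 0.0101 0.011 ]
gauge_center 0.73 [215.5 152.1] [ 0.6842 -0.0281  0.0455]
parts_tray 0.87 [375.2 261.9] [ 0.4418 -0.3945  0.    ]
side cam [0.70999413 0.17536906 0.81527672]
wedge_grip 0.66 [391.9 279.3] [0.4016 0.0226 0.012 ]
gauge_stand 0.71 [256.5 309.8] [ 0.6805 -0.0357  0.    ]
channel 0.59 [264.8 328.6] [0.6799 0.008  0.011 ]
gauge_center 0.54 [257.  304.2] [ 0.6772 -0.0335  0.0455]
parts_tray 0.7 [292.1 142.3] [ 0.4391 -0.3902  0.    ]
wrist cam [0.14832291 0.58803643 0.38521798]
```

```bash
python3 - <<'E'
import cv2,numpy as np
a=cv2.imread("pics/top0.png");b=cv2.imread("pics/side0.png")
x=cv2.resize(a[100:310,140:420],None,fx=2.86,fy=2.86,interpolation=3)[:600,:800]
cv2.imwrite("pics/a.png",x)
cv2.imwrite("pics/b.png",cv2.resize(b[170:380,200:480],None,fx=2.857,fy=2.857,interpolation=3)[:600,:800])
E
```

```text
(no output)
```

View pics/a.png

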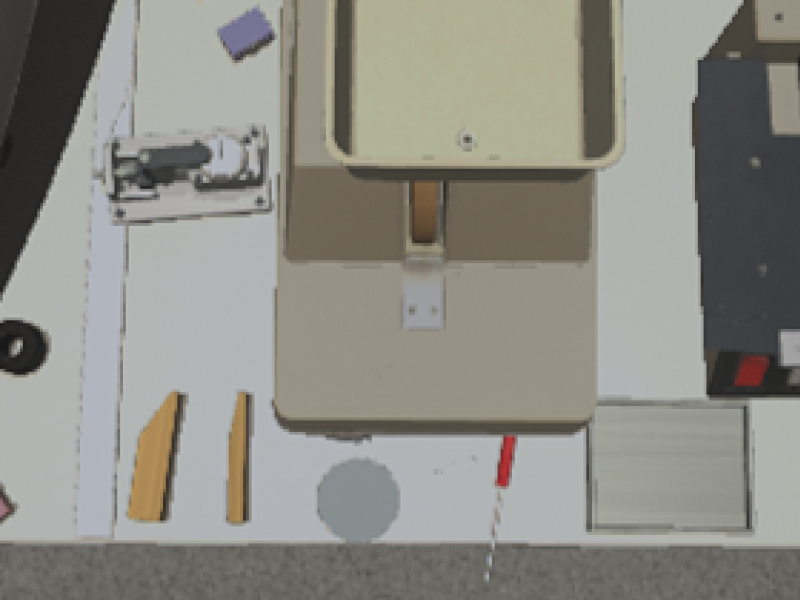

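View pics/b.png

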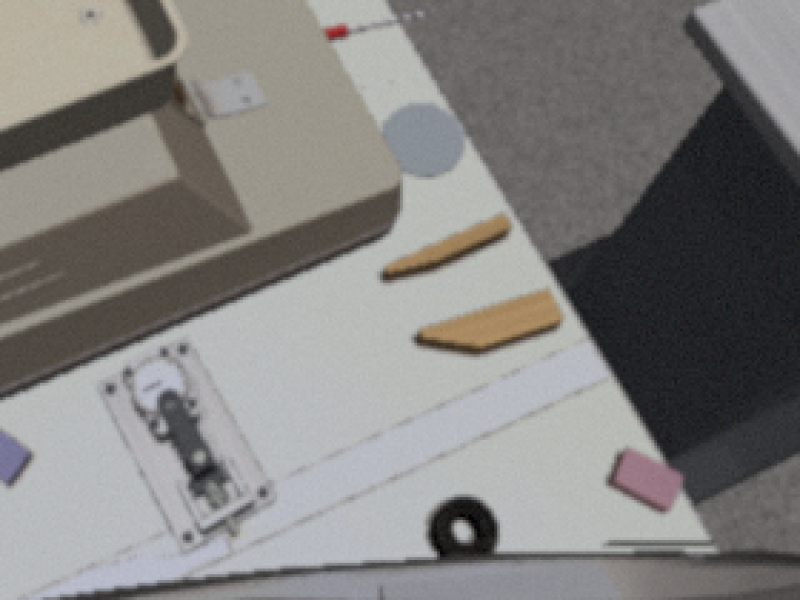

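Emit:
carry_out:
  hand: [1,1,1,1,1,1,1,1,1,1]
  travel:
    - [-0.1,-0.1,0]
    - [-0.2,-0.2,0]
    - [-0.32,-0.33,0]
    - [-0.44,-0.46,0]
    - [-0.56,-0.59,0]
    - [-0.68,-0.72,0]
    - [-0.79,-0.84,0]
    - [-0.88,-0.93,0]
    - [-0.88,-0.93,0]
    - [-0.88,-0.93,0]
  angular:
    - [0,0,-0.1]
    - [0,0,-0.2]
    - [0,0,-0.3]
    - [0,0,-0.4]
    - [0,0,-0.5]
    - [0,0,-0.6]
    - [0,0,-0.7]
    - [0,0,-0.77]
    - [0,0,-0.77]
    - [0,0,-0.77]

```text
time: 1.9
tool_pos: [0.296, 0.3769, 0.2478]
eef_rot: [0.002, 1.0, 0.0, 0.0]
contact_force: [-0.4, -0.4, -0.5]
finger_gap: 0.088
finger_force: 0.0
```

Emit:
carry_out:
  hand: [1,1,1,1,1,1,1,1,1,1]
  travel:
    - [0,-0.1,0]
    - [-0.02,-0.2,0]
    - [-0.05,-0.33,0]
    - [-0.08,-0.46,0]
    - [-0.11,-0.6,0]
    - [-0.14,-0.73,0]
    - [-0.17,-0.86,0]
    - [-0.2,-1,0]
    - [-0.2,-1,0]
    - [-0.2,-1,0]
  angular:
    - [0,0,0]
    - [0,0,0]
    - [0,0,0]
    - [0,0,0]
    - [0,0,0]
    - [0,0,0]
    - [0,0,0]
    - [0,0,0]
    - [0,0,0]
    - [0,0,0]

```text
time: 2.9
tool_pos: [0.3258, 0.2269, 0.2477]
eef_rot: [0.001, 1.0, 0.0, 0.0]
contact_force: [-0.5, 0.4, 0.1]
finger_gap: 0.0879
finger_force: 0.0
```

Emit:
carry_out:
  hand: [1,1,1,1,1,1,1,1,1,1]
  travel:
    - [0,-0.1,0]
    - [-0.02,-0.2,0]
    - [-0.05,-0.33,0]
    - [-0.08,-0.46,0]
    - [-0.11,-0.6,0]
    - [-0.14,-0.73,0]
    - [-0.17,-0.86,0]
    - [-0.2,-1,0]
    - [-0.2,-1,0]
    - [-0.2,-1,0]
  angular:
    - [0,0,0]
    - [0,0,0]
    - [0,0,0]
    - [0,0,0]
    - [0,0,0]
    - [0,0,0]
    - [0,0,0]
    - [0,0,0]
    - [0,0,0]
    - [0,0,0]

```text
time: 3.9
tool_pos: [0.3555, 0.0773, 0.2476]
eef_rot: [0.001, 1.0, 0.0, -0.0]
contact_force: [-0.0, 0.3, 0.6]
finger_gap: 0.0878
finger_force: 0.0
```

Emit:
carry_out:
  hand: [1,1,1,1,1,1,1,1,1,1]
  travel:
    - [-0.05,-0.07,0]
    - [-0.1,-0.14,0]
    - [-0.15,-0.21,0]
    - [-0.2,-0.27,0]
    - [-0.25,-0.32,0]
    - [-0.3,-0.37,0]
    - [-0.3,-0.37,0]
    - [-0.3,-0.37,0]
    - [-0.3,-0.37,0]
    - [-0.3,-0.37,0]
  angular:
    - [0,0,0]
    - [0,0,0]
    - [0,0,0]
    - [0,0,0]
    - [0,0,0]
    - [0,0,0]
    - [0,0,0]
    - [0,0,0]
    - [0,0,0]
    - [0,0,0]

```text
time: 4.9
tool_pos: [0.4002, 0.0213, 0.2478]
eef_rot: [0.001, 1.0, 0.0, 0.0]
contact_force: [0.2, -0.7, 0.6]
finger_gap: 0.0878
finger_force: 0.0
```

```bash
cat > look.py <<'E'
from h import *
import sys
Z=dict(wedge_grip=.012,gauge_stand=0,channel=.011,gauge_center=.0455,parts_tray=0)
def look(names,tag,qs=Z):
    s=r.get_state(); print(round(s["time"],2),np.round(s["tool_pos"],4),np.round(s["eef_rot"],4))
    P={}
    for n in names:
        p=r.snapshot(n); P[n]=p; cv2.imwrite(f"pics/{n}{tag}.png",p["frame"]); print(n,np.round(-p["R"].T@p["t"],3))
        for q in qs:
            for m in r.mark_of(p,q)[:2]:
                u=px(m); print(q,round(m["p"],2),np.round(u,1),np.round(ray(p,*u,Z[q]),4))
    np.save(f"pics/{tag}.npy",P,allow_pickle=True)
    return P
E
python3 -c "
from look import *
look(['wrist','top','side'],'1')
cv2.imwrite('pics/c.png',cv2.resize(cv2.imread('pics/wrist1.png'),(800,600),interpolation=3))"
```

```text
4.9 [0.4002 0.0213 0.2478] [7.e-04 1.e+00 0.e+00 2.e-04]
wrist [0.316 0.022 0.385]
wedge_grip 0.97 [284.9 191.7] [0.4126 0.0257 0.012 ]
gauge_stand 0.69 [245.8 363.4] [ 0.6774 -0.0314  0.    ]
channel 0.83 [271.1 365.5] [0.6709 0.0064 0.011 ]
channel 0.51 [240.9 391.2] [ 0.7182 -0.0389  0.011 ]
gauge_center 0.67 [241.2 391.8] [ 0.6822 -0.0329  0.0455]
top [ 0.407 -0.164  0.932]
gauge_stand 0.92 [220.  159.6] [ 0.6801 -0.0325  0.    ]
channel 0.79 [201.3 158. ] [0.6802 0.0098 0.011 ]
gauge_center 0.7 [216.1 154.5] [ 0.6785 -0.0297  0.0455]
parts_tray 0.84 [374.8 264.5] [ 0.4359 -0.3934  0.    ]
side [0.71  0.175 0.815]
wedge_grip 0.91 [389.8 278.9] [0.405  0.0201 0.012 ]
gauge_stand 0.58 [255.9 308.7] [ 0.6807 -0.0382  0.    ]
channel 0.63 [263.1 325.8] [0.681  0.0016 0.011 ]
gauge_center 0.74 [254.3 304.1] [ 0.6819 -0.0358  0.0455]
parts_tray 0.88 [290.4 142. ] [ 0.4426 -0.3927  0.    ]
```

View pics/c.png

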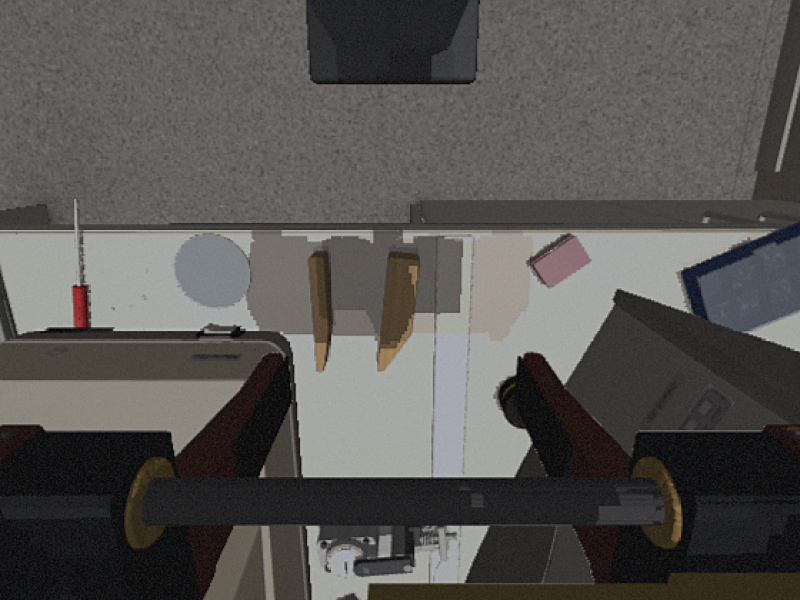

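```bash
cat > fit.py <<'E'
from h import *
from scipy.optimize import minimize
def prism(x,y,yaw,z0=0.):
    b=np.array([[-.014,-.013],[-.014,.013],[.050,.013],[.088,-.007],[.088,-.013]])
    c,s=np.cos(yaw),np.sin(yaw); w=b@np.array([[c,s],[-s,c]])+[x,y]
    return np.array([[*q,z] for q in w for z in (z0,z0+.024)])
def sil(p,V):
    q=np.array([proj(p,v) for v in V])*8
    m=np.zeros((420*2,560*2),np.uint8); h=cv2.convexHull((q*2+8).astype(np.int32))
    cv2.fillConvexPoly(m,h,255,cv2.LINE_AA,4); return cv2.resize(m,(560,420),interpolation=cv2.INTER_AREA)/255.
def fit(obs,x0,model=prism):
    def cost(v):
        t=0
        for p,m in obs:
            s=sil(p,model(v[0],v[1],v[2]/3)); t+=1-np.minimum(s,m).sum()/np.maximum(s,m).sum()
        return t/len(obs)
    S=np.array([x0]+[np.array(x0)+d for d in np.diag([.006,.006,.2])])
    o=minimize(cost,x0,method="Nelder-Mead",options=dict(initial_simplex=S,xatol=1e-4,fatol=1e-5)); return o.x*[1,1,1/3],o.fun
E
python3 - <<'E'
from fit import *
P=np.load("pics/1.npy",allow_pickle=True).item()
for a,b in [((236.3,243.5),(340,233)),((240.8,191),(286.8,250.5)),((254.8,154.3),(264.8,189.3))]:
    X=tri([(P["top"],a),(P["side"],b)]); print(np.round(X,3),proj(P["top"],X)-a)
obs=[]
for n in P:
    p=r.snapshot(n)
    for m in r.trace(p,"wedge_grip")[:2]:
        print(n,m["p"],m["region"].sum(),np.round(np.array(m["extent"])*[560,420,560,420],1))
        o=(p,m["region"].astype(float))
        for st in [(.405,.022,0)]:
            f=fit([o],st); print(np.round(f[0],4),round(f[1],3))
        if f[1]<.3: obs.append(o)
print(fit(obs,(.405,.022,0)))
E
```

```text
[ 0.475 -0.085  0.091] [ 0.32774654 -0.35606862]
[ 0.586 -0.093  0.094] [ 0.51584532 -0.61013492]
[ 0.608 -0.13   0.281] [ 0.25610631 -0.33013495]
wrist 0.87 1556 [266.3 180.3  28.6  81.8]
[0.405 0.022 0.   ] 1.0
top 0.58 212 [187.5 234.2  16.2  25.3]
[0.405 0.022 0.   ] 1.0
side 0.64 677 [347.3 273.4  50.8  21.3]
[0.405 0.022 0.   ] 1.0Traceback (most recent call last):
  File "<stdin>", line 14, in <module>
  File "fit.py", line 18, in fit
    o=minimize(cost,x0,method="Nelder-Mead",options=dict(initial_simplex=S,xatol=1e-4,fatol=1e-5)); return o.x*[1,1,1/3],o.fun
    res = _minimize_neldermead(fun, x0, args, callback, bounds=bounds,
                               **options)
    fsim[k] = func(sim[k])
              ~~~~^^^^^^^^
    fx = function(np.copy(x), *(wrapper_args + args))
  File "fit.py", line 16, in cost
    return t/len(obs)
           ~^~~~~~~~~
ZeroDivisionError: division by zero
```

```bash
sed -i 's/for v in V\])\*8/for v in V])*16/' fit.py
python3 - <<'E'
from fit import *
P=np.load("pics/1.npy",allow_pickle=True).item()
obs=[]
for n in P:
    p=r.snapshot(n)
    for m in r.trace(p,"wedge_grip")[:1]:
        o=(p,m["region"].astype(float))
        f=fit([o],(.405,.022,0)); print(n,np.round(f[0],4),round(f[1],3))
        if f[1]<.3: obs.append(o)
print(fit(obs,(.405,.022,0)))
E
```

```text
wrist [ 0.4099  0.0214 -0.1104] 0.064
top [0.4151 0.0103 0.0298] 0.694
side [ 0.4076  0.018  -0.0663] 0.173
(array([ 0.40969456,  0.02080965, -0.1051318 ]), np.float64(0.13675446980630723))
```

Emit:
carry_out:
  hand: [1,1,1,1,1,1,1,1,1,1]
  travel:
    - [-0.1,0,-0.05]
    - [-0.2,0,-0.1]
    - [-0.32,0,-0.15]
    - [-0.44,0,-0.2]
    - [-0.56,0,-0.2]
    - [-0.68,0,-0.2]
    - [-0.8,0,-0.2]
    - [-0.8,0,-0.2]
    - [-0.8,0,-0.2]
    - [-0.8,0,-0.2]
  angular:
    - [0,0,0]
    - [0,0,0]
    - [0,0,0]
    - [0,0,0]
    - [0,0,0]
    - [0,0,0]
    - [0,0,0]
    - [0,0,0]
    - [0,0,0]
    - [0,0,0]

```text
time: 7.4
tool_pos: [0.5198, 0.0208, 0.2778]
eef_rot: [0.001, 1.0, -0.0, -0.0]
contact_force: [-0.0, -0.5, -0.2]
finger_gap: 0.0877
finger_force: 0.0
```

```bash
python3 -c "
from look import *
look(['wrist','top','side'],'2')
cv2.imwrite('pics/d.png',cv2.resize(cv2.imread('pics/wrist2.png')[130:340,140:420],(800,600),interpolation=3))"
```

```text
7.4 [0.5198 0.0208 0.2778] [ 9.e-04  1.e+00 -0.e+00 -0.e+00]
wrist [0.436 0.022 0.415]
wedge_grip 0.61 [280.8  89.4] [0.4163 0.0206 0.012 ]
gauge_stand 0.83 [244.6 282.4] [ 0.6792 -0.0327  0.    ]
channel 0.84 [270.3 283.7] [0.6749 0.0051 0.011 ]
gauge_center 0.8 [240.3 304.6] [ 0.6858 -0.0337  0.0455]
top [ 0.407 -0.164  0.932]
wedge_grip 0.71 [188.  273.1] [0.4137 0.029  0.012 ]
gauge_stand 0.93 [220.1 161.5] [ 0.6755 -0.0328  0.    ]
channel 0.8 [203.4 158.8] [0.6784 0.0048 0.011 ]
gauge_center 0.72 [214.9 152.8] [ 0.6825 -0.0269  0.0455]
gauge_center 0.52 [189.4 274.5] [0.4105 0.0188 0.0455]
parts_tray 0.78 [373.  267.1] [ 0.4299 -0.3891  0.    ]
side [0.71  0.175 0.815]
wedge_grip 0.38 [288.2 142.9] [ 0.4527 -0.3842  0.012 ]
gauge_stand 0.69 [260.3 309.4] [ 0.6732 -0.0332  0.    ]
channel 0.59 [263.1 327.1] [0.6819 0.004  0.011 ]
gauge_center 0.72 [250.9 306.9] [ 0.6899 -0.0334  0.0455]
parts_tray 0.91 [288.3 143.5] [ 0.4494 -0.3906  0.    ]
```

View pics/d.png

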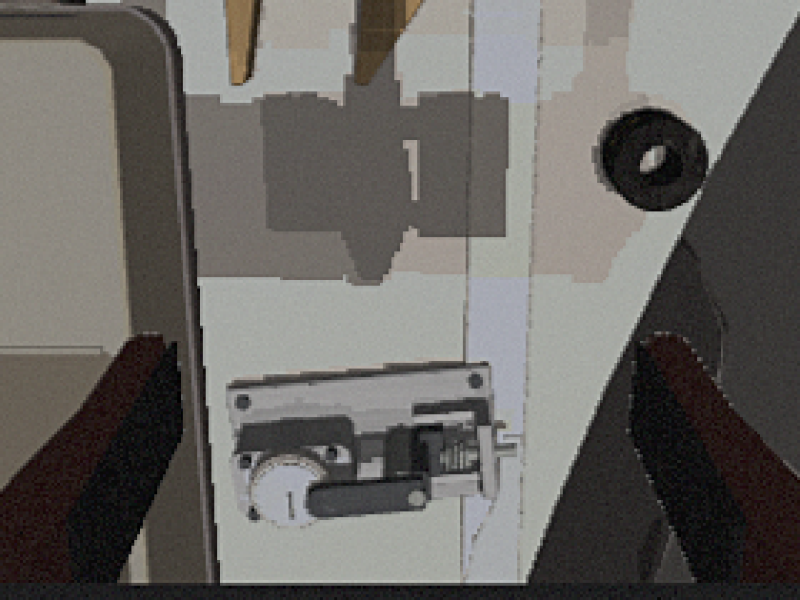

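```bash
python3 - <<'E'
from fit import *
P=np.load("pics/2.npy",allow_pickle=True).item(); p=P["wrist"]
g=lambda a,b,z:ray(p,140+a/2.857,130+b/2.857,z)
A=g(228,383,.011);B=g(493,363,.011);print(A,B,np.linalg.norm(A-B)); d=B-A; yaw=np.arctan2(-d[0],d[1]); print("yaw",yaw)
C=g(288,489,.052);print("gauge",C)
for q in(g(228,383,.011),g(493,363,.011)):
    print((Ro.from_euler("z",-yaw).apply(q-C)))
# gauge segmentation
for n in P:
    q=r.snapshot(n)
    for w in("gauge_center","gauge_stand"):
        for m in r.trace(q,w)[:1]:
            e=np.array(m["extent"])*[560,420,560,420]; M=m["region"].astype(np.uint8)
            print(n,w,round(m["p"],2),M.sum(),np.round(e,1))
            cs=max(cv2.findContours(M,0,2)[0],key=cv2.contourArea); rr=cv2.minAreaRect(cs); 
            bx=cv2.boxPoints(rr)
            if w=="gauge_stand": print([np.round(ray(q,*b,.011)[:2],4).tolist() for b in bx])
            else: print(np.round(ray(q,*rr[0],.05),4), rr)
E
```

```text
[ 0.64383898 -0.06469396  0.011     ] [0.63331044 0.06392036 0.011     ] 0.12904454255260212
yaw 0.08167918983614339
gauge [ 0.67623464 -0.03185416  0.052     ]
[-0.034967   -0.03008721 -0.041     ]
[-0.034967    0.09895734 -0.041     ]
wrist gauge_center 0.85 583 [227.3 287.   27.5  27.3]
[ 0.6755 -0.0334  0.05  ] ((239.7967529296875, 299.53607177734375), (26.854862213134766, 27.713756561279297), 23.629377365112305)
top gauge_center 0.71 226 [210.9 146.2  15.5  16.3]
[ 0.6772 -0.0347  0.05  ] ((218.0, 154.5), (17.0, 16.0), 90.0)
top gauge_stand 0.84 1368 [172.9 142.9  60.   33.4]
[[0.7017, 0.0792], [0.7157, -0.0614], [0.6439, -0.069], [0.6304, 0.0699]]
side gauge_center 0.69 247 [246.3 291.2  16.2  22.5]
[ 0.681  -0.0358  0.05  ] ((254.55880737304688, 303.26470947265625), (16.120866775512695, 19.893835067749023), 59.036251068115234)
side gauge_stand 0.69 2151 [235.6 289.1  62.7  76.7]
[[0.7188, -0.0672], [0.6441, -0.0727], [0.6359, 0.0637], [0.7057, 0.0664]]
```

Emit:
carry_out:
  hand: [0.15,0.15,0.15,0.15,0.15,0.15,0.15,0.15,0.15,0.15]
  travel:
    - [0.1,0,0.05]
    - [0.2,0,0.15]
    - [0.32,0,0.27]
    - [0.44,0,0.4]
    - [0.56,0,0.53]
    - [0.66,0,0.66]
    - [0.73,0,0.78]
    - [0.73,0,0.87]
    - [0.73,0,0.93]
    - [0.73,0,0.93]
  angular:
    - [0,0,0.05]
    - [0,0,0.1]
    - [0,0,0.15]
    - [0,0,0.2]
    - [0,0,0.215]
    - [0,0,0.215]
    - [0,0,0.215]
    - [0,0,0.215]
    - [0,0,0.215]
    - [0,0,0.215]

```text
time: 9.75
tool_pos: [0.4107, 0.021, 0.137]
eef_rot: [0.055, 0.999, -0.0, -0.001]
contact_force: [0.5, 0.4, -0.2]
finger_gap: 0.0503
finger_force: 0.0
```

```bash
cat > rel.py <<'E'
from fit import *
def rel(x,y,z,yaw=None):
    s=r.get_state(); R=Ro.from_quat(s["eef_rot"]); d=R.inv().apply(np.array([x,y,z])-s["tool_pos"])
    print(round(s["time"],2),"pos",np.round(s["tool_pos"],4),"gap",round(s["finger_gap"],4),"F",np.round(s["contact_force"],1))
    print("travel",np.round(d/.15,3))
    t=R.as_matrix()[:,0]; a=np.arctan2(-t[1],-t[0]); print("toolyaw",round(a,4),"tilt",np.round(R.as_matrix()[:2,2],4))
    if yaw is not None: print("wz",round(-((yaw-a+np.pi)%(2*np.pi)-np.pi)/.5,3))
E
python3 - <<'E'
from rel import *
p=r.snapshot("wrist"); cv2.imwrite("pics/wrist3.png",p["frame"])
for m in r.trace(p,"wedge_grip")[:2]:
    f=fit([(p,m["region"].astype(float))],(.41,.021,-.3)); print(round(m["p"],2),m["region"].sum(),np.round(f[0],4),round(f[1],3))
rel(.41,.0212,.033,-.108)
E
```

```text
0.93 3080 [ 0.4104  0.021  -0.1044] 0.049
9.85 pos [0.4114 0.021  0.1386] gap 0.0502 F [0.5 0.3 1. ]
travel [0.009 0.    0.704]
toolyaw -0.1093 tilt [0.0004 0.    ]
wz -0.003
```

Emit:
carry_out:
  hand: [0.15,0.15,0.15,0.15,0.15,0.15,0.15,0.15,-1,-1]
  travel:
    - [0,0,0.1]
    - [0,0,0.22]
    - [0,0,0.36]
    - [0,0,0.5]
    - [0,0,0.6]
    - [0,0,0.67]
    - [0,0,0.7]
    - [0,0,0.7]
    - [0,0,0.7]
    - [0,0,0.7]
  angular:
    - [0,0,0]
    - [0,0,0]
    - [0,0,0]
    - [0,0,0]
    - [0,0,0]
    - [0,0,0]
    - [0,0,0]
    - [0,0,0]
    - [0,0,0]
    - [0,0,0]

```text
time: 10.85
tool_pos: [0.4115, 0.021, 0.0341]
eef_rot: [0.055, 0.999, 0.0, 0.001]
contact_force: [0.6, -0.3, 1.0]
finger_gap: 0.0378
finger_force: 0.0
```

Emit:
carry_out:
  hand: [-1,-1,-1,-1,-1,-1,-1,-1,-1,-1]
  travel:
    - [0,0,0]
    - [0,0,0]
    - [0,0,0]
    - [0,0,0]
    - [0,0,-0.05]
    - [0,0,-0.12]
    - [0,0,-0.2]
    - [0,0,-0.28]
    - [0,0,-0.33]
    - [0,0,-0.33]
  angular:
    - [0,0,0]
    - [0,0,0]
    - [0,0,0]
    - [0,0,0]
    - [0,0,0]
    - [0,0,0]
    - [0,0,0]
    - [0,0,0]
    - [0,0,0]
    - [0,0,0]

```text
time: 11.85
tool_pos: [0.4117, 0.021, 0.0844]
eef_rot: [0.055, 0.999, 0.0, 0.001]
contact_force: [0.2, -0.2, -0.0]
finger_gap: 0.0254
finger_force: 30.0
```

```bash
python3 - <<'E'
from rel import *
s=r.get_state(); z=s["tool_pos"][2]-.033
p=r.snapshot("wrist"); cv2.imwrite("pics/wrist4.png",p["frame"])
for m in r.trace(p,"wedge_grip")[:1]:
    f=fit([(p,m["region"].astype(float))],(.41,.021,-.3),lambda x,y,a:prism(x,y,a,z)); print(round(m["p"],2),m["region"].sum(),np.round(f[0],4),round(f[1],3))
rel(.50,-.005,.085,.083)
E
```

```text
0.67 5759 [ 0.411   0.0216 -0.113 ] 0.248
11.95 pos [0.4109 0.021  0.0827] gap 0.0258 F [-0.1 -0.2 -0.3]
travel [-0.609 -0.107 -0.015]
toolyaw -0.1093 tilt [ 0.0002 -0.    ]
wz -0.385
```

Emit:
carry_out:
  hand: [-1,-1,-1,-1,-1,-1,-1,-1,-1,-1]
  travel:
    - [-0.05,-0.01,-0.1]
    - [-0.12,-0.02,-0.2]
    - [-0.2,-0.03,-0.3]
    - [-0.3,-0.05,-0.4]
    - [-0.4,-0.07,-0.4]
    - [-0.5,-0.09,-0.4]
    - [-0.57,-0.1,-0.4]
    - [-0.61,-0.107,-0.4]
    - [-0.61,-0.107,-0.4]
    - [-0.61,-0.107,-0.4]
  angular:
    - [0,0,-0.05]
    - [0,0,-0.1]
    - [0,0,-0.15]
    - [0,0,-0.2]
    - [0,0,-0.25]
    - [0,0,-0.3]
    - [0,0,-0.35]
    - [0,0,-0.385]
    - [0,0,-0.385]
    - [0,0,-0.385]

```text
time: 12.95
tool_pos: [0.4996, -0.0048, 0.1423]
eef_rot: [-0.041, 0.999, 0.0, -0.0]
contact_force: [0.9, -0.0, -0.2]
finger_gap: 0.0258
finger_force: 30.0
```

```bash
python3 -c "
from look import *
from rel import rel
look(['wrist','side'],'5',['gauge_stand','channel','gauge_center','wedge_grip'])
cv2.imwrite('pics/e.png',cv2.resize(cv2.imread('pics/wrist5.png')[210:420,140:420],(800,600),interpolation=3))
rel(.5574,-.0003,.046,.083)"
```

```text
12.95 [ 0.4996 -0.0048  0.1423] [-4.150e-02  9.991e-01  1.000e-04 -5.000e-04]
wrist [ 0.416 -0.011  0.28 ]
gauge_stand 0.76 [241.8 365.2] [ 0.683  -0.0318  0.    ]
gauge_center 0.72 [237.9 401. ] [ 0.6815 -0.0302  0.0455]
wedge_grip 0.85 [280.3 268.5] [ 0.5578 -0.0006  0.012 ]
side [0.71  0.175 0.815]
gauge_stand 0.66 [259.  307.3] [ 0.6739 -0.0383  0.    ]
channel 0.86 [265.1 327.6] [0.6787 0.0065 0.011 ]
gauge_center 0.52 [254.1 303.5] [ 0.6818 -0.0371  0.0455]
wedge_grip 0.79 [353.3 264.9] [ 0.459  -0.0375  0.012 ]
13.45 pos [ 0.5    -0.0049  0.1427] gap 0.0255 F [-0.   0.9 -0.1]
travel [-0.384 -0.001  0.645]
toolyaw 0.0832 tilt [ 0.0002 -0.    ]
wz 0.0
```

View pics/e.png

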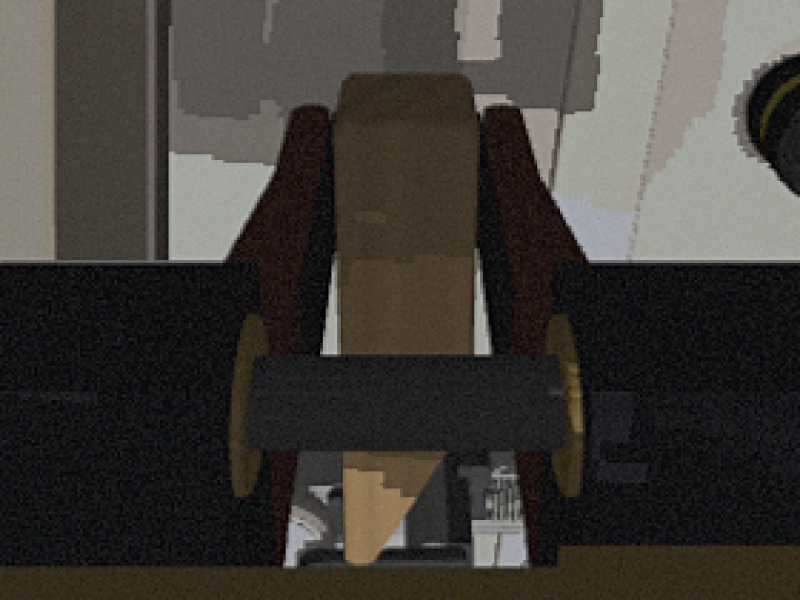

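Emit:
carry_out:
  hand: [-1,-1,-1,-1,-1,-1,-1,-1,-1,-1]
  travel:
    - [-0.05,0,0.05]
    - [-0.1,0,0.12]
    - [-0.16,0,0.2]
    - [-0.22,0,0.3]
    - [-0.28,0,0.4]
    - [-0.34,0,0.5]
    - [-0.38,0,0.58]
    - [-0.38,0,0.62]
    - [-0.38,0,0.63]
    - [-0.38,0,0.63]
  angular:
    - [0,0,0]
    - [0,0,0]
    - [0,0,0]
    - [0,0,0]
    - [0,0,0]
    - [0,0,0]
    - [0,0,0]
    - [0,0,0]
    - [0,0,0]
    - [0,0,0]

```text
time: 14.45
tool_pos: [0.5567, -0.0002, 0.0481]
eef_rot: [-0.042, 0.999, -0.0, -0.0]
contact_force: [-0.4, -0.5, 0.1]
finger_gap: 0.0259
finger_force: 30.0
```

```bash
python3 -c "
from look import *
from rel import rel
look(['side','top'],'6',['gauge_stand','channel','gauge_center','wedge_grip'])
a=cv2.imread('pics/side6.png')[250:390,200:340]; b=cv2.imread('pics/top6.png')[120:240,150:270]
cv2.imwrite('pics/f.png',np.hstack([cv2.resize(a,(440,440),interpolation=3),cv2.resize(b,(360,440),interpolation=3)]))
rel(.5574,-.0003,.046,.083)"
```

```text
14.45 [ 5.567e-01 -2.000e-04  4.810e-02] [-4.160e-02  9.991e-01 -0.000e+00 -1.000e-04]
side [0.71  0.175 0.815]
gauge_stand 0.68 [254.8 308.8] [ 0.6829 -0.039   0.    ]
gauge_center 0.83 [253.7 305.1] [ 0.6837 -0.0345  0.0455]
wedge_grip 0.65 [322.6 296.6] [ 0.5483 -0.0029  0.012 ]
top [ 0.407 -0.164  0.932]
gauge_stand 0.89 [219.1 161.6] [ 0.6751 -0.0304  0.    ]
channel 0.7 [203.3 159.7] [0.6762 0.005  0.011 ]
gauge_center 0.76 [217.4 156.5] [ 0.6739 -0.0328  0.0455]
14.95 pos [ 5.569e-01 -2.000e-04  4.840e-02] gap 0.0258 F [ 0.1 -0.7 -0.2]
travel [-0.003 -0.001  0.016]
toolyaw 0.0832 tilt [ 0.0004 -0.    ]
wz 0.0
```

View pics/f.png

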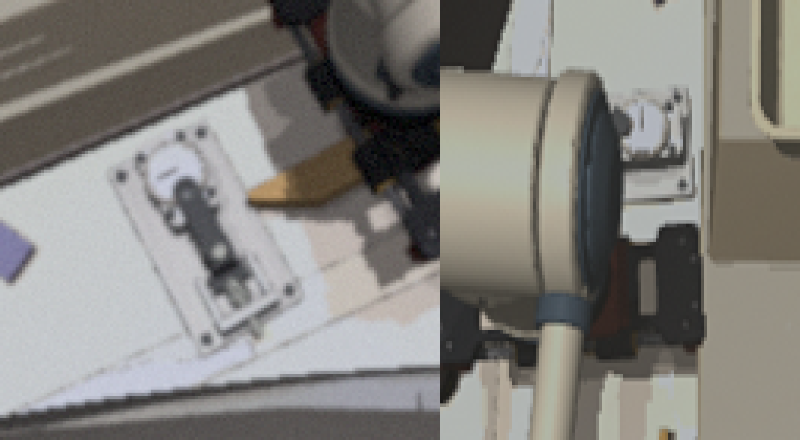

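```bash
python3 - <<'E'
from fit import *
P=np.load("pics/6.npy",allow_pickle=True).item(); p=P["side"]
V=prism(.557,-.0002,.083,.0145)
for v in V[6:]: print(np.round(v,4),proj(p,v))
c=lambda a,b,z:ray(p,200+a/3.143,250+b/3.143,z)
print("tip",c(248,196,.026), "gauge",c(176,168,.052))
pl=[c(110,172,.011),c(208,125,.011),c(303,297,.011),c(203,355,.011)]
for q in pl: print(np.round(q,4))
f=pl[2]-pl[1]; print("front edge yaw",np.arctan2(-f[0],f[1]),np.linalg.norm(f), "back",(lambda b:(np.arctan2(-b[0],b[1]),np.linalg.norm(b)))(pl[3]-pl[0]))
# gauge circle fit & wedge by trace
q=r.snapshot("side"); 
for m in r.trace(q,"wedge_grip")[:1]:
    M=m["region"]; ys,xs=np.nonzero(M); i=xs.argmin(); print(m["p"],M.sum(),"tip px",xs[i],ys[i])
E
```

```text
[6.453e-01 1.000e-04 1.450e-02] [279.38180554 317.24861071]
[6.453e-01 1.000e-04 3.850e-02] [279.20652905 314.32141404]
[ 0.6458 -0.0059  0.0145] [277.93769446 314.57328864]
[ 0.6458 -0.0059  0.0385] [277.72350107 311.58232772]
tip [ 0.64323693 -0.00644112  0.026     ] gauge [ 0.6786643  -0.03384114  0.052     ]
[ 0.7167 -0.0599  0.011 ]
[ 0.6472 -0.0628  0.011 ]
[0.636  0.0603 0.011 ]
[0.7049 0.0664 0.011 ]
front edge yaw 0.09089631204441315 0.1235734348706656 back (np.float64(0.09279334597047068), np.float64(0.1268007256740755))
0.64 473 tip px 280 310
```

```bash
python3 -c "
from rel import rel
rel(.5748,.0021,.0465,.087)"
```

```text
15.05 pos [ 5.568e-01 -2.000e-04  4.820e-02] gap 0.0262 F [-0.6 -0.7 -1.2]
travel [-0.121  0.005  0.011]
toolyaw 0.0832 tilt [ 0.0001 -0.    ]
wz -0.008
```

Emit:
carry_out:
  hand: [-1,-1,-1,-1,-1,-1,-1,-1,-1,-1]
  travel:
    - [0,0.005,0.011]
    - [-0.01,0.005,0.011]
    - [-0.03,0.005,0.011]
    - [-0.05,0.005,0.011]
    - [-0.07,0.005,0.011]
    - [-0.09,0.005,0.011]
    - [-0.11,0.005,0.011]
    - [-0.121,0.005,0.011]
    - [-0.121,0.005,0.011]
    - [-0.121,0.005,0.011]
  angular:
    - [0,0,-0.008]
    - [0,0,-0.008]
    - [0,0,-0.008]
    - [0,0,-0.008]
    - [0,0,-0.008]
    - [0,0,-0.008]
    - [0,0,-0.008]
    - [0,0,-0.008]
    - [0,0,-0.008]
    - [0,0,-0.008]

```text
time: 16.05
tool_pos: [0.5748, 0.002, 0.0464]
eef_rot: [-0.044, 0.999, -0.0, -0.0]
contact_force: [0.2, -1.1, -0.1]
finger_gap: 0.0261
finger_force: 30.0
```

```bash
python3 -c "
from look import *
from rel import rel
rel(.6326,.0072,.0465,.087)
p=r.snapshot('side'); cv2.imwrite('pics/side7.png',p['frame'])
cv2.imwrite('pics/g.png',cv2.resize(p['frame'][270:350,230:330],(800,600),interpolation=3))"
```

```text
16.05 pos [0.5748 0.002  0.0464] gap 0.0261 F [ 0.2 -1.1 -0.1]
travel [-0.387  0.001 -0.001]
toolyaw 0.0872 tilt [-0.0002 -0.    ]
wz 0.0
```

View pics/g.png

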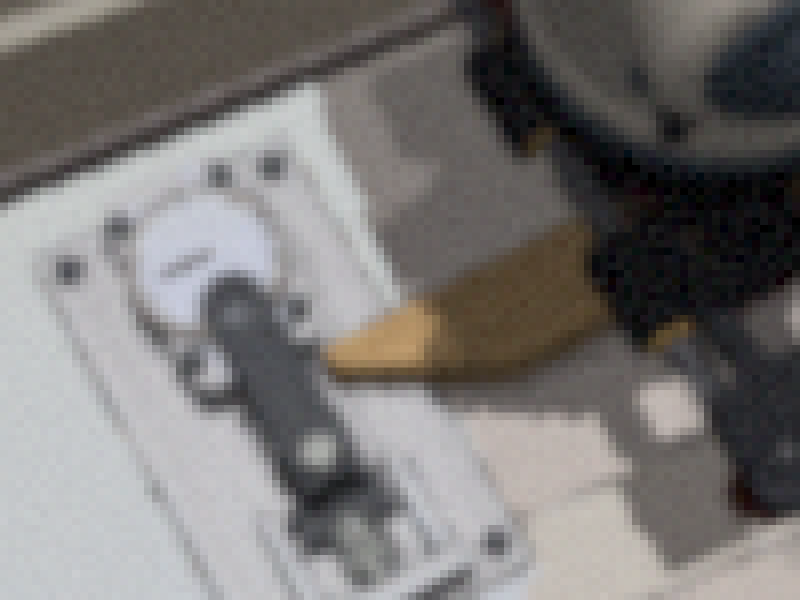

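Emit:
carry_out:
  hand: [-1,-1,-1,-1,-1,-1,-1,-1,-1,-1]
  travel:
    - [-0.02,0,0]
    - [-0.04,0,0]
    - [-0.06,0,0]
    - [-0.08,0,0]
    - [-0.1,0,0]
    - [-0.12,0,0]
    - [-0.14,0,0]
    - [-0.16,0,0]
    - [-0.18,0,0]
    - [-0.2,0,0]
  angular:
    - [0,0,0]
    - [0,0,0]
    - [0,0,0]
    - [0,0,0]
    - [0,0,0]
    - [0,0,0]
    - [0,0,0]
    - [0,0,0]
    - [0,0,0]
    - [0,0,0]

```text
time: 17.1
tool_pos: [0.6043, 0.0038, 0.046]
eef_rot: [-0.043, 0.999, -0.001, -0.001]
contact_force: [-3.6, -3.5, -0.8]
finger_gap: 0.0256
finger_force: 30.0
```

Emit:
carry_out:
  hand: [-1,-1,-1,-1,-1,-1,-1,-1,-1,-1]
  travel:
    - [-0.02,0,0]
    - [-0.04,0,0]
    - [-0.06,0,0]
    - [-0.08,0,0]
    - [-0.1,0,0]
    - [-0.12,0,0]
    - [-0.14,0,0]
    - [-0.16,0,0]
    - [-0.18,0,0]
    - [-0.193,0,0]
  angular:
    - [0,0,0]
    - [0,0,0]
    - [0,0,0]
    - [0,0,0]
    - [0,0,0]
    - [0,0,0]
    - [0,0,0]
    - [0,0,0]
    - [0,0,0]
    - [0,0,0]

```text
time: 18.1
tool_pos: [0.6339, 0.0055, 0.0464]
eef_rot: [-0.043, 0.999, -0.001, -0.0]
contact_force: [-0.8, -6.9, -0.6]
finger_gap: 0.0256
finger_force: 30.0
```

```bash
python3 -c "
from look import *
from rel import rel
rel(.6326,.0072,.0465,.087)
p=r.snapshot('side'); cv2.imwrite('pics/side8.png',p['frame'])
cv2.imwrite('pics/i.png',cv2.resize(p['frame'][270:350,230:330],(800,600),interpolation=3))"
```

```text
18.1 pos [0.6339 0.0055 0.0464] gap 0.0256 F [-0.8 -6.9 -0.6]
travel [ 0.007  0.012 -0.001]
toolyaw 0.0859 tilt [-0.0001 -0.0025]
wz -0.002
```

View pics/i.png

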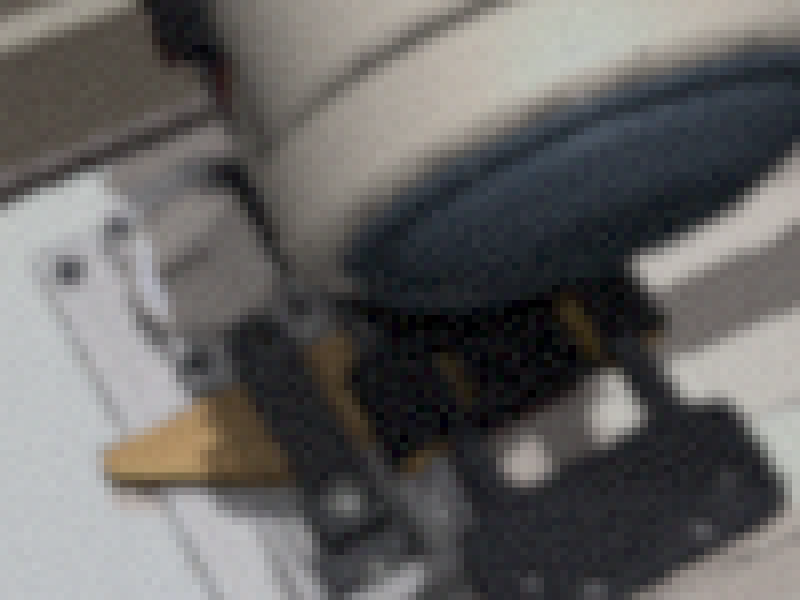

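Emit:
carry_out:
  hand: [-1,-1,-1,-1,-0.1,-0.1,-0.1,-0.1,-0.1,-0.1]
  travel:
    - [0,-0.003,0.003]
    - [0,-0.006,0.005]
    - [0,-0.01,0.007]
    - [0,-0.01,0.007]
    - [0,-0.01,0.007]
    - [0,-0.01,0.007]
    - [0,-0.01,0.007]
    - [0,-0.01,0.007]
    - [0,-0.01,0.007]
    - [0,-0.01,0.007]
  angular:
    - [0,0,0]
    - [0,0,0]
    - [0,0,0]
    - [0,0,0]
    - [0,0,0]
    - [0,0,0]
    - [0,0,0]
    - [0,0,0]
    - [0,0,0]
    - [0,0,0]

```text
time: 19.15
tool_pos: [0.6337, 0.0059, 0.0454]
eef_rot: [-0.044, 0.999, 0.0, -0.0]
contact_force: [0.5, 0.8, -1.1]
finger_gap: 0.0396
finger_force: 0.0
```

Emit:
carry_out:
  hand: [-0.1,-0.1,-0.1,-0.1,-0.1,-0.1,-0.1,-0.1,-0.1,-0.1]
  travel:
    - [0,0,0]
    - [0,0,-0.03]
    - [0,0,-0.1]
    - [0,0,-0.2]
    - [0,0,-0.32]
    - [0,0,-0.46]
    - [0,0,-0.6]
    - [0,0,-0.75]
    - [0,0,-0.88]
    - [0,0,-0.95]
  angular:
    - [0,0,0]
    - [0,0,0]
    - [0,0,0]
    - [0,0,0]
    - [0,0,0]
    - [0,0,0]
    - [0,0,0]
    - [0,0,0]
    - [0,0,0]
    - [0,0,0]

```text
time: 20.15
tool_pos: [0.6345, 0.0057, 0.1921]
eef_rot: [-0.044, 0.999, -0.0, 0.002]
contact_force: [0.4, -0.6, 0.8]
finger_gap: 0.039
finger_force: 0.0
```

```bash
python3 -c "
from look import *
from rel import rel
print(r.get_state()['joint_pos'])
rel(.678,-.012,.195,.087-1.5708)
p=r.snapshot('side'); cv2.imwrite('pics/side9.png',p['frame'])
cv2.imwrite('pics/j.png',cv2.resize(p['frame'][270:350,230:330],(800,600),interpolation=3))"
```

```text
[-4.47016018e-02  1.75879332e-01  1.23649800e+00  1.64226753e-05
  1.72426834e+00 -1.70267010e+00]
20.15 pos [0.6345 0.0057 0.1921] gap 0.039 F [ 0.4 -0.6  0.8]
travel [-0.279 -0.143 -0.018]
toolyaw 0.0872 tilt [ 0.0049 -0.0002]
wz 3.142
```

View pics/j.png

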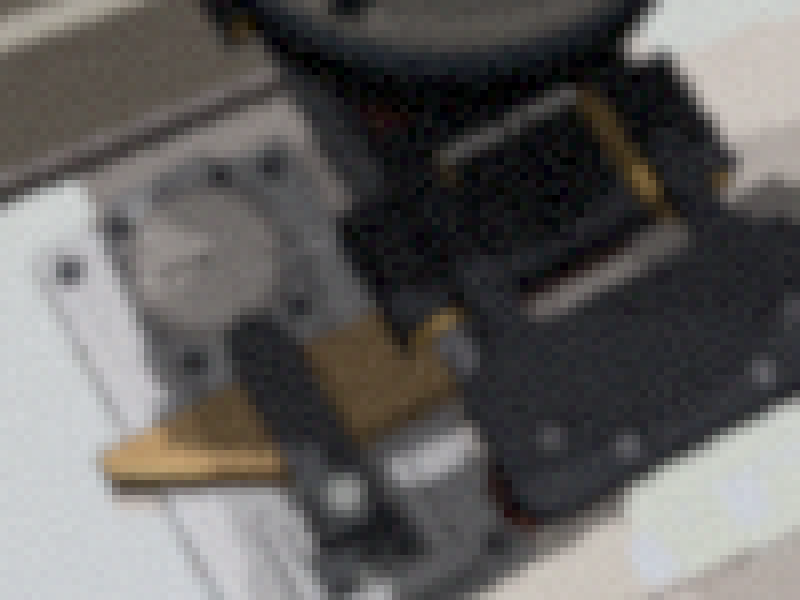

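Emit:
carry_out:
  hand: [0,0.1,0.2,0.3,0.4,0.4,0.4,0.4,0.4,0.4]
  travel:
    - [-0.03,-0.02,-0.02]
    - [-0.07,-0.04,-0.02]
    - [-0.12,-0.06,-0.02]
    - [-0.17,-0.09,-0.02]
    - [-0.22,-0.12,-0.02]
    - [-0.28,-0.143,-0.02]
    - [-0.28,-0.143,-0.02]
    - [-0.28,-0.143,-0.02]
    - [-0.28,-0.143,-0.02]
    - [-0.28,-0.143,-0.02]
  angular:
    - [0,0,0.1]
    - [0,0,0.22]
    - [0,0,0.36]
    - [0,0,0.52]
    - [0,0,0.68]
    - [0,0,0.82]
    - [0,0,0.92]
    - [0,0,1]
    - [0,0,1]
    - [0,0,1]

```text
time: 21.2
tool_pos: [0.6773, -0.012, 0.1906]
eef_rot: [0.204, 0.979, -0.0, -0.0]
contact_force: [-0.3, 0.6, -0.7]
finger_gap: 0.0615
finger_force: 0.0
```

Emit:
carry_out:
  hand: [0.4,0.4,0.4,0.4,0.4,0.4,0.4,0.4,0.4,0.4]
  travel:
    - [0,0,0]
    - [0,0,0]
    - [0,0,0]
    - [0,0,0]
    - [0,0,0]
    - [0,0,0]
    - [0,0,0]
    - [0,0,0]
    - [0,0,0]
    - [0,0,0]
  angular:
    - [0,0,0.1]
    - [0,0,0.22]
    - [0,0,0.36]
    - [0,0,0.52]
    - [0,0,0.68]
    - [0,0,0.82]
    - [0,0,0.92]
    - [0,0,1]
    - [0,0,1]
    - [0,0,1]

```text
time: 22.2
tool_pos: [0.6774, -0.012, 0.1909]
eef_rot: [0.44, 0.898, -0.0, -0.0]
contact_force: [0.0, 0.6, -0.3]
finger_gap: 0.0616
finger_force: 0.0
```

Emit:
carry_out:
  hand: [0.4,0.4,0.4,0.4,0.4,0.4,0.4,0.4,0.4,0.4]
  travel:
    - [0,0,0]
    - [0,0,0]
    - [0,0,0]
    - [0,0,0]
    - [0,0,0]
    - [0,0,0]
    - [0,0,0]
    - [0,0,0]
    - [0,0,0]
    - [0,0,0]
  angular:
    - [0,0,0.1]
    - [0,0,0.22]
    - [0,0,0.36]
    - [0,0,0.52]
    - [0,0,0.68]
    - [0,0,0.82]
    - [0,0,0.92]
    - [0,0,1]
    - [0,0,1]
    - [0,0,1]

```text
time: 23.2
tool_pos: [0.6774, -0.012, 0.1909]
eef_rot: [0.648, 0.761, -0.0, -0.0]
contact_force: [-0.6, -0.1, -0.3]
finger_gap: 0.0614
finger_force: 0.0
```

```bash
python3 - <<'E'
from rel import *
p=r.snapshot("wrist"); cv2.imwrite("pics/wrist10.png",p["frame"]); print(-p["R"].T@p["t"])
for m in r.mark_of(p,"gauge_center")[:2]: u=px(m); print(round(m["p"],2),np.round(u,1),ray(p,*u,.0455))
for m in r.trace(p,"gauge_center")[:1]:
    M=m["region"].astype(np.uint8); c=max(cv2.findContours(M,0,2)[0],key=cv2.contourArea); rr=cv2.fitEllipse(c); print(round(m["p"],2),rr,ray(p,*rr[0],.049))
rel(.678,-.032,.12,.087-1.5708)
E
```

```text
[0.66392617 0.07166956 0.32848353]
0.75 [280.6 228.5] [ 0.68013943 -0.03591197  0.0455    ]
0.64 ((280.5323181152344, 224.68161010742188), (39.529598236083984, 41.43344497680664), 100.15653228759766) [ 0.67926873 -0.03089328  0.049     ]
23.35 pos [ 0.6774 -0.012   0.1909] gap 0.0616 F [-0.2  0.8 -1.1]
travel [-0.132 -0.017  0.473]
toolyaw -1.4119 tilt [-0. -0.]
wz 0.144
```

Emit:
carry_out:
  hand: [0.4,0.4,0.4,0.4,0.4,0.4,0.4,0.4,0.4,0.4]
  travel:
    - [-0.03,0,0]
    - [-0.06,-0.005,0.05]
    - [-0.1,-0.01,0.1]
    - [-0.132,-0.013,0.18]
    - [-0.132,-0.013,0.28]
    - [-0.132,-0.013,0.36]
    - [-0.132,-0.013,0.43]
    - [-0.132,-0.013,0.47]
    - [-0.132,-0.013,0.47]
    - [-0.132,-0.013,0.47]
  angular:
    - [0,0,0.05]
    - [0,0,0.1]
    - [0,0,0.144]
    - [0,0,0.144]
    - [0,0,0.144]
    - [0,0,0.144]
    - [0,0,0.144]
    - [0,0,0.144]
    - [0,0,0.144]
    - [0,0,0.144]

```text
time: 24.35
tool_pos: [0.6788, -0.0317, 0.1208]
eef_rot: [0.676, 0.737, 0.0, 0.0]
contact_force: [0.5, 0.3, 0.0]
finger_gap: 0.0615
finger_force: 0.0
```

```bash
python3 - <<'E'
from rel import *
p=r.snapshot("wrist"); cv2.imwrite("pics/wrist11.png",p["frame"])
for m in r.mark_of(p,"gauge_center")[:1]: u=px(m); print(round(m["p"],2),np.round(u,1),ray(p,*u,.0455))
for m in r.trace(p,"gauge_center")[:1]:
    M=m["region"].astype(np.uint8); c=max(cv2.findContours(M,0,2)[0],key=cv2.contourArea); rr=cv2.fitEllipse(c); print(round(m["p"],2),rr,ray(p,*rr[0],.049))
rel(.6785,-.032,.0665,.087-1.5708)
cv2.imwrite('pics/k.png',cv2.resize(p["frame"],(800,600),interpolation=3))
E
```

```text
0.9 [282.4 232.5] [ 0.67922567 -0.03183433  0.0455    ]
24.5 pos [ 0.679  -0.0318  0.1215] gap 0.0617 F [ 0.3 -0.1 -0.4]
travel [-0.001 -0.004  0.367]
toolyaw -1.4847 tilt [ 0.0017 -0.0001]
wz -0.002
```

View pics/k.png

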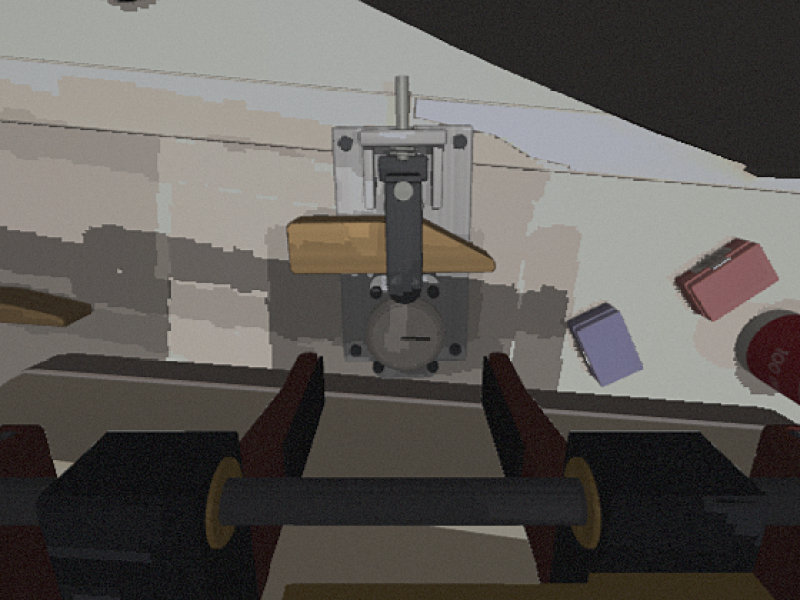

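Emit:
carry_out:
  hand: [0.4,0.4,0.4,0.4,0.4,0.4,0.4,0.4,-1,-1]
  travel:
    - [0,0,0.05]
    - [0,0,0.11]
    - [0,0,0.18]
    - [0,0,0.25]
    - [0,0,0.31]
    - [0,0,0.35]
    - [0,0,0.367]
    - [0,0,0.367]
    - [0,0,0.367]
    - [0,0,0.367]
  angular:
    - [0,0,0]
    - [0,0,0]
    - [0,0,0]
    - [0,0,0]
    - [0,0,0]
    - [0,0,0]
    - [0,0,0]
    - [0,0,0]
    - [0,0,0]
    - [0,0,0]

```text
time: 25.5
tool_pos: [0.679, -0.0319, 0.0662]
eef_rot: [0.676, 0.737, 0.0, 0.0]
contact_force: [0.3, -0.2, -0.1]
finger_gap: 0.0487
finger_force: 0.0
```

Emit:
carry_out:
  hand: [-1,-1,-1,-1,-1,-1,-1,-1,-1,-1]
  travel:
    - [0,0,0]
    - [0,0,0]
    - [0,0,0]
    - [0,0,0]
    - [0,0,0]
    - [0,0,-0.01]
    - [0,0,-0.02]
    - [0,0,-0.03]
    - [0,0,-0.04]
    - [0,0,-0.05]
  angular:
    - [0,0,0]
    - [0,0,0]
    - [0,0,0]
    - [0,0,0]
    - [0,0,0]
    - [0,0,0]
    - [0,0,0]
    - [0,0,0]
    - [0,0,0]
    - [0,0,0]

```text
time: 26.5
tool_pos: [0.6785, -0.0319, 0.0728]
eef_rot: [0.676, 0.737, -0.0, -0.0]
contact_force: [-0.6, -0.7, -0.7]
finger_gap: 0.0379
finger_force: 30.0
```

Emit:
carry_out:
  hand: [-1,-1,-1,-1,-1,-1,-1,-1,-1,-1]
  travel:
    - [0,0,-0.04]
    - [0,0,-0.1]
    - [0,0,-0.17]
    - [0,0,-0.25]
    - [0,0,-0.34]
    - [0,0,-0.43]
    - [0,0,-0.52]
    - [0,0,-0.61]
    - [0,0,-0.68]
    - [0,0,-0.7]
  angular:
    - [0,0,0]
    - [0,0,0]
    - [0,0,0]
    - [0,0,0]
    - [0,0,0]
    - [0,0,0]
    - [0,0,0]
    - [0,0,0]
    - [0,0,0]
    - [0,0,0]

```text
time: 27.5
tool_pos: [0.6792, -0.0319, 0.1801]
eef_rot: [0.676, 0.737, 0.001, 0.001]
contact_force: [-0.6, 0.5, 0.4]
finger_gap: 0.0379
finger_force: 30.0
```

```bash
python3 - <<'E'
from look import *
from rel import rel
look(["wrist","side"],"12",["gauge_center","wedge_grip","parts_tray"])
rel(.535,-.01,.18)
a=cv2.imread("pics/wrist12.png")[150:330,180:400]; b=cv2.imread("pics/side12.png")[120:400,160:440]
cv2.imwrite("pics/l.png",np.hstack([cv2.resize(a,(440,360),interpolation=3),cv2.resize(b,(360,360),interpolation=3)]))
E
```

```text
27.5 [ 0.6792 -0.0319  0.1801] [0.6761 0.7368 0.0008 0.0011]
wrist [0.671 0.053 0.318]
gauge_center 0.84 [282.2 272.5] [ 0.6854 -0.096   0.0455]
wedge_grip 0.73 [283.8 270. ] [ 0.6886 -0.1112  0.012 ]
wedge_grip 0.61 [232. 158.] [0.6293 0.0024 0.012 ]
side [0.71  0.175 0.815]
gauge_center 0.47 [252.5 287.7] [ 0.6729 -0.0674  0.0455]
wedge_grip 0.72 [286.3 316.9] [0.6323 0.0045 0.012 ]
parts_tray 0.96 [289.4 144.4] [ 0.448 -0.387  0.   ]
27.9 pos [ 0.6784 -0.0319  0.177 ] gap 0.0381 F [-0.8  1.1 -0.6]
travel [ 0.227 -0.94  -0.019]
toolyaw -1.4848 tilt [-0.0013  0.0001]
```

View pics/l.png

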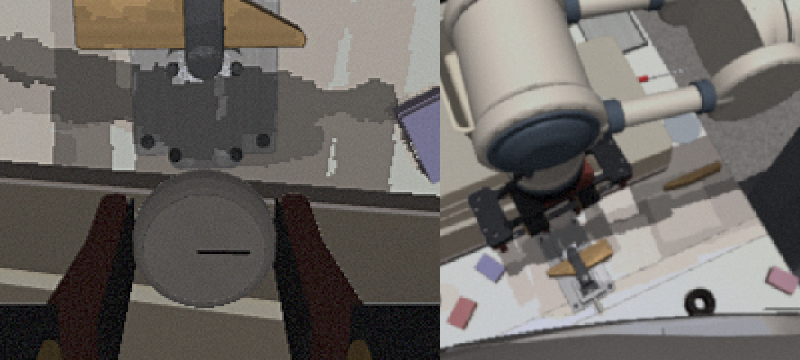

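Emit:
carry_out:
  hand: [-1,-1,-1,-1,-1,-1,-1,-1,-1,-1]
  travel:
    - [0.02,-0.05,0]
    - [0.04,-0.13,0]
    - [0.07,-0.24,0]
    - [0.1,-0.36,0]
    - [0.13,-0.48,0]
    - [0.16,-0.6,0]
    - [0.18,-0.72,0]
    - [0.2,-0.83,0]
    - [0.22,-0.91,0]
    - [0.22,-0.94,0]
  angular:
    - [0,0,0]
    - [0,0,0]
    - [0,0,0]
    - [0,0,0]
    - [0,0,0]
    - [0,0,0]
    - [0,0,0]
    - [0,0,0]
    - [0,0,0]
    - [0,0,0]

```text
time: 28.9
tool_pos: [0.5341, -0.0108, 0.1781]
eef_rot: [0.676, 0.737, 0.0, 0.0]
contact_force: [1.0, -0.1, 0.4]
finger_gap: 0.0379
finger_force: 30.0
```

Emit:
carry_out:
  hand: [-1,-1,-1,-1,-1,-1,-1,-1,-1,-1]
  travel:
    - [0,-0.05,0]
    - [0,-0.13,0]
    - [0,-0.24,0]
    - [0,-0.36,0]
    - [0,-0.48,0]
    - [0,-0.6,0]
    - [0,-0.71,0]
    - [0,-0.81,0]
    - [0,-0.88,0]
    - [0,-0.9,0]
  angular:
    - [0,0,0]
    - [0,0,-0.1]
    - [0,0,-0.22]
    - [0,0,-0.36]
    - [0,0,-0.5]
    - [0,0,-0.64]
    - [0,0,-0.78]
    - [0,0,-0.9]
    - [0,0,-0.97]
    - [0,0,-1]

```text
time: 29.9
tool_pos: [0.4002, -0.0229, 0.1781]
eef_rot: [0.473, 0.881, 0.0, 0.0]
contact_force: [0.7, -0.5, -0.3]
finger_gap: 0.0383
finger_force: 30.0
```

Emit:
carry_out:
  hand: [-1,-1,-1,-1,-1,-1,-1,-1,-1,-1]
  travel:
    - [0,0,0]
    - [0,0,0]
    - [0,0,0]
    - [0,0,0]
    - [0,0,0]
    - [0,0,0]
    - [0,0,0]
    - [0,0,0]
    - [0,0,0]
    - [0,0,0]
  angular:
    - [0,0,-0.05]
    - [0,0,-0.15]
    - [0,0,-0.27]
    - [0,0,-0.4]
    - [0,0,-0.54]
    - [0,0,-0.68]
    - [0,0,-0.8]
    - [0,0,-0.9]
    - [0,0,-0.97]
    - [0,0,-1]

```text
time: 30.9
tool_pos: [0.4012, -0.0227, 0.1777]
eef_rot: [0.239, 0.971, 0.0, -0.0]
contact_force: [0.6, 0.5, -0.7]
finger_gap: 0.0383
finger_force: 30.0
```

Emit:
carry_out:
  hand: [-1,-1,-1,-1,-1,-1,-1,-1,-1,-1]
  travel:
    - [-0.02,-0.03,0]
    - [-0.05,-0.09,0]
    - [-0.09,-0.17,0]
    - [-0.13,-0.25,0]
    - [-0.17,-0.33,0]
    - [-0.21,-0.41,0]
    - [-0.25,-0.48,0]
    - [-0.28,-0.54,0]
    - [-0.3,-0.58,0]
    - [-0.31,-0.59,0]
  angular:
    - [0,0,-0.05]
    - [0,0,-0.15]
    - [0,0,-0.27]
    - [0,0,-0.4]
    - [0,0,-0.54]
    - [0,0,-0.68]
    - [0,0,-0.8]
    - [0,0,-0.9]
    - [0,0,-0.96]
    - [0,0,-0.97]

```text
time: 31.9
tool_pos: [0.4009, -0.1233, 0.1777]
eef_rot: [0.0, 1.0, 0.0, -0.0]
contact_force: [-1.1, -0.7, -1.0]
finger_gap: 0.0383
finger_force: 30.0
```

```bash
python3 - <<'E'
from rel import *
rel(.40,-.39,.18,0)
P=[]
for n in("top","side"):
    p=r.snapshot(n)
    for m in r.mark_of(p,"parts_tray")[:1]: print("mark",n,ray(p,*px(m),0.))
    for m in r.trace(p,"parts_tray")[:1]:
        c=max(cv2.findContours(m["region"].astype(np.uint8),0,2)[0],key=cv2.contourArea); rr=cv2.minAreaRect(c)
        print(n,round(m["p"],2),[np.round(ray(p,*b,.014)[:2],3).tolist() for b in cv2.boxPoints(rr)], ray(p,*rr[0],.012))
    for m in r.mark_of(p,"gauge_center")[:1]: print("gauge",n,ray(p,*px(m),.157))
E
```

```text
31.9 pos [ 0.4009 -0.1233  0.1777] gap 0.0383 F [-1.1 -0.7 -1. ]
travel [ 0.005 -1.778 -0.015]
toolyaw -0.0005 tilt [-0.0004  0.    ]
wz -0.001
mark top [ 0.42927143 -0.38972158  0.        ]
top 0.96 [[0.49, -0.324], [0.491, -0.459], [0.388, -0.454], [0.387, -0.322]] [ 0.43887976 -0.3898508   0.012     ]
gauge top [ 0.42665992 -0.35750523  0.157     ]
mark side [ 0.44874193 -0.39826485  0.        ]
side 0.67 [[0.495, -0.457], [0.379, -0.474], [0.39, -0.319], [0.499, -0.306]] [ 0.44097927 -0.38764594  0.012     ]
gauge side [ 0.40390895 -0.12550017  0.157     ]
```

Emit:
carry_out:
  hand: [-1,-1,-1,-1,-1,-1,-1,-1,-1,-1]
  travel:
    - [0,-0.05,0]
    - [0,-0.14,0]
    - [0,-0.26,0]
    - [0,-0.38,0]
    - [0,-0.51,0]
    - [0,-0.64,0]
    - [0,-0.76,0]
    - [0,-0.87,0]
    - [0,-0.95,0]
    - [0,-1,0]
  angular:
    - [0,0,0]
    - [0,0,0]
    - [0,0,0]
    - [0,0,0]
    - [0,0,0]
    - [0,0,0]
    - [0,0,0]
    - [0,0,0]
    - [0,0,0]
    - [0,0,0]

```text
time: 33.3
tool_pos: [0.4005, -0.274, 0.1777]
eef_rot: [0.0, 1.0, 0.0, -0.0]
contact_force: [-0.2, -0.2, 0.2]
finger_gap: 0.0381
finger_force: 30.0
```

Emit:
carry_out:
  hand: [-1,-1,-1,-1,-1,-1,-1,-1,-1,-1]
  travel:
    - [0,-0.05,0]
    - [0,-0.14,0]
    - [0,-0.25,0]
    - [0,-0.37,0]
    - [-0.03,-0.49,0]
    - [-0.06,-0.61,0]
    - [-0.09,-0.72,0]
    - [-0.12,-0.8,0.04]
    - [-0.15,-0.84,0.08]
    - [-0.16,-0.84,0.1]
  angular:
    - [0,0,0]
    - [0,0,-0.05]
    - [0,0,-0.1]
    - [0,0,-0.15]
    - [0,0,-0.2]
    - [0,0,-0.25]
    - [0,0,-0.3]
    - [0,0,-0.34]
    - [0,0,-0.34]
    - [0,0,-0.34]

```text
time: 34.3
tool_pos: [0.4249, -0.3987, 0.1616]
eef_rot: [-0.085, 0.996, 0.001, -0.0]
contact_force: [-0.1, 0.9, -1.4]
finger_gap: 0.038
finger_force: 30.0
```

```bash
python3 - <<'E'
from rel import *
print(r.get_state()["joint_pos"])
rel(.425,-.40,.032,.17)
for n in("wrist","side"):
    p=r.snapshot(n); cv2.imwrite(f"pics/{n}13.png",p["frame"])
    for m in r.mark_of(p,"parts_tray")[:1]: print("tray",n,ray(p,*px(m),0.))
    for m in r.trace(p,"parts_tray")[:1]:
        c=max(cv2.findContours(m["region"].astype(np.uint8),0,2)[0],key=cv2.contourArea); rr=cv2.minAreaRect(c)
        print(n,round(m["p"],2),[np.round(ray(p,*b,.014)[:2],3).tolist() for b in cv2.boxPoints(rr)])
    for m in r.mark_of(p,"gauge_center")[:1]: print("gauge",n,ray(p,*px(m),.142))
E
```

```text
[-8.12069363e-01  4.56794178e-02  1.43000131e+00  1.31208124e-04
  1.66756145e+00 -2.55248876e+00]
34.3 pos [ 0.4249 -0.3987  0.1616] gap 0.038 F [-0.1  0.9 -1.4]
travel [ 0.    -0.01   0.864]
toolyaw 0.1696 tilt [-0.001   0.0013]
wz -0.001
tray wrist [ 0.43893601 -0.38900794  0.        ]
wrist 0.85 [[0.493, -0.456], [0.386, -0.453], [0.383, -0.324], [0.491, -0.312]]
gauge wrist [ 0.42566513 -0.39738651  0.142     ]
side 0.66 [[0.493, -0.458], [0.368, -0.462], [0.391, -0.318], [0.507, -0.317]]
gauge side [ 0.42361555 -0.40158093  0.142     ]
```

Emit:
carry_out:
  hand: [-1,-1,-1,-1,-1,-1,-1,-1,-1,-1]
  travel:
    - [0,0,0.06]
    - [0,0,0.16]
    - [0,0,0.28]
    - [0,0,0.42]
    - [0,0,0.56]
    - [0,0,0.68]
    - [0,0,0.76]
    - [0,0,0.8]
    - [0,0,0.8]
    - [0,0,0.8]
  angular:
    - [0,0,0]
    - [0,0,0]
    - [0,0,0]
    - [0,0,0]
    - [0,0,0]
    - [0,0,0]
    - [0,0,0]
    - [0,0,0]
    - [0,0,0]
    - [0,0,0]

```text
time: 35.7
tool_pos: [0.425, -0.399, 0.0436]
eef_rot: [-0.085, 0.996, -0.0, 0.0]
contact_force: [0.6, 0.0, 0.1]
finger_gap: 0.0383
finger_force: 30.0
```

```bash
python3 - <<'E'
from rel import *
import time
z=[]
for i in range(6): r.snapshot("side"); z.append(r.get_state()["tool_pos"][2])
print(np.round(z,4))
rel(.425,-.40,.032,.17)
E
```

```text
[0.044  0.0441 0.0441 0.044  0.0438 0.0436]
36.0 pos [ 0.425  -0.3989  0.0436] gap 0.0378 F [ 0.4 -1.4 -1.1]
travel [ 0.001 -0.007  0.077]
toolyaw 0.1703 tilt [ 0.0008 -0.0009]
wz 0.001
```

Emit:
carry_out:
  hand: [-1,-1,-1,-1,-1,-1,-1,-1,-1,-1]
  travel:
    - [0,0,0.015]
    - [0,0,0.03]
    - [0,0,0.042]
    - [0,0,0.054]
    - [0,0,0.064]
    - [0,0,0.072]
    - [0,0,0.077]
    - [0,0,0.08]
    - [0,0,0.082]
    - [0,0,0.083]
  angular:
    - [0,0,0]
    - [0,0,0]
    - [0,0,0]
    - [0,0,0]
    - [0,0,0]
    - [0,0,0]
    - [0,0,0]
    - [0,0,0]
    - [0,0,0]
    - [0,0,0]

```text
time: 37.0
tool_pos: [0.4248, -0.3987, 0.0309]
eef_rot: [-0.085, 0.996, -0.0, 0.0]
contact_force: [-0.8, 1.5, 3.5]
finger_gap: 0.0381
finger_force: 30.0
```

Emit:
carry_out:
  hand: [-0.05,0,0.1,0.1,0.1,0.1,0.1,0.1,0.1,0.1]
  travel:
    - [0,0,0]
    - [0,0,0]
    - [0,0,0]
    - [0,0,0]
    - [0,0,0]
    - [0,0,0]
    - [0,0,-0.02]
    - [0,0,-0.06]
    - [0,0,-0.12]
    - [0,0,-0.2]
  angular:
    - [0,0,0]
    - [0,0,0]
    - [0,0,0]
    - [0,0,0]
    - [0,0,0]
    - [0,0,0]
    - [0,0,0]
    - [0,0,0]
    - [0,0,0]
    - [0,0,0]

```text
time: 38.0
tool_pos: [0.4247, -0.3986, 0.0612]
eef_rot: [-0.085, 0.996, 0.0, -0.0]
contact_force: [0.2, -0.1, 0.6]
finger_gap: 0.0484
finger_force: 0.0
```

Emit:
carry_out:
  hand: [0.1,0.1,0.1,0.1,0.1,0.1,0.1,0.1,0.1,0.1]
  travel:
    - [0,0,-0.1]
    - [0,0,-0.2]
    - [0,0,-0.32]
    - [0,0,-0.44]
    - [0,0,-0.56]
    - [0,0,-0.66]
    - [0,0,-0.7]
    - [0,0,-0.7]
    - [0,0,-0.7]
    - [0,0,-0.7]
  angular:
    - [0,0,0]
    - [0,0,0]
    - [0,0,0]
    - [0,0,0]
    - [0,0,0]
    - [0,0,0]
    - [0,0,0]
    - [0,0,0]
    - [0,0,0]
    - [0,0,0]

```text
time: 39.0
tool_pos: [0.4244, -0.3983, 0.1641]
eef_rot: [-0.085, 0.996, 0.001, -0.001]
contact_force: [0.1, -0.7, -0.1]
finger_gap: 0.0485
finger_force: 0.0
```

```bash
python3 - <<'E'
from rel import *
rel(.425,-.4,.2)
for n in("wrist","side","top"):
    p=r.snapshot(n)
    for q,z in(("gauge_center",.0105),("wedge_grip",.023)):
        for m in r.mark_of(p,q)[:2]: print(n,q,round(m["p"],2),ray(p,*px(m),z))
    for m in r.trace(p,"gauge_center")[:1]:
        c=max(cv2.findContours(m["region"].astype(np.uint8),0,2)[0],key=cv2.contourArea); print(n,cv2.fitEllipse(c),np.round(ray(p,*cv2.fitEllipse(c)[0],.012),4))
E
```

```text
39.0 pos [ 0.4244 -0.3983  0.1641] gap 0.0485 F [ 0.1 -0.7 -0.1]
travel [-0.002 -0.011 -0.239]
toolyaw 0.1702 tilt [-0.0015  0.0015]
wrist gauge_center 0.9 [ 0.42448114 -0.39801021  0.0105    ]
wrist ((280.6502685546875, 201.44155883789062), (41.48666000366211, 42.54895782470703), 52.96408462524414) [ 0.4245 -0.3983  0.012 ]
side gauge_center 0.62 [ 0.42279269 -0.39719155  0.0105    ]
side wedge_grip 0.82 [0.62672596 0.0051078  0.023     ]
side ((295.31353759765625, 134.70816040039062), (13.835391998291016, 15.342301368713379), 87.92259216308594) [ 0.4259 -0.4     0.012 ]
top wedge_grip 0.89 [0.63594816 0.01514654 0.023     ]
```

Gauge is lying in the tray and the wedge is still home, so I'm handing in.

```bash
python3 -c "
from bench import r
print(r.close_job())"
```

```text
the job is handed in; nothing more can be done
None
```

The job is handed in, but the judge returned no verdict: on the last images the gauge lies in the steel tray about 15 mm from its centre and the thick wedge is still in the channel, at about 39 s of the 64 s; I viewed 11 pictures, one over the limit of 10.

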